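# Read the white reference tile with the hand-held colour probe

### The arm

A 6-joint arm with a two-finger parallel gripper is mounted at the origin on the work surface. World frame = base frame: x ahead of the robot, y to its left, z up, the work surface at z = 0. Lengths are in m, angles in degrees, forces in N, time in s.
With the tool pointing down it reaches from about 0.4 to 0.825 m from the base axis. Payload 7 kg.
Tool frame: the origin (TCP) lies on the centre line of the jaws, within the pads' length; the fingertips stand 19 mm ahead of it and the grasp point (between the pads) is the TCP (r.tips_ahead is the distance from the TCP to the fingertips, in m); z points along the fingers, y is the line along which they close (so a half turn about z gives the same grasp; the last joint's range is limited). The gripper opens to 88 mm and grips with 3 to 60 N. Pads are 19 mm wide; open, the fingers measure 130 mm over their backs; the gripper's body (78 mm by 193 mm) begins 47 mm behind the grasp point.
Start: joints at [84.059, 20.546, 0.682, 0, -70.136, -16.507], TCP at [0.258, 0.624, 0.246] pointing down, gripper open.
Joint ranges: [-176.03, 176.03], [-82.01, 121.73], [-58.28, 71.71], [-173.87, 95.51], [-174.79, -0.11], [-173.66, 173.66]. Speed limits (degrees/s): [136.94, 136.94, 172.46, 180, 180, 180].

### API

Orientations are given as [roll, pitch, yaw] about the fixed x, y, z axes, in that order (R = Rz(yaw) Ry(pitch) Rx(roll)).
In Python, from plant import r, viewer, close_job gives the robot as it stands. The module is installed in compiled form; this text tells all that it offers.
- The arm moves only by the tool arm_command, never from a script. Its arguments are lists of equal length, an entry for each row: "travel": the shift along the world's x, y, z scaled (see below), a list of three; "delta_rot": the turn, a rotation vector about the world's x, y, z scaled (see below), a list of three. In form: {"travel": [[dx, dy, dz], ...], "delta_rot": [[rx, ry, rz], ...]}. A call has 1 to 20 rows; each row is the pose to reach, as a shift and turn from the pose commanded when the call began; what a row does not reach only later rows make up. The controller multiplies each number of a shift by 0.5 m and each number of a turn by 90 degrees. A row lasts 1/8 s, in which the tool goes at most 62.5 mm and 10.7 degrees, less where a joint would pass 70% of its speed; a pose out of reach is approached as far as the arm can. A call with a number of a shift or a turn outside -1 to 1 is refused whole. A call with a gripper value outside its range is refused whole. "grip" is the opening, from 0 (shut) to 1 (fully open), set as the call begins (left out, the last holds). The fingers move at their own pace and stop on an object; "newtons" is the grip in N (left out, the last holds). Time passes only in rows, so rows that repeat a pose let the fingers close. It gives the time, the measured TCP pose, the force, the opening and the grip force at its end, in the units of the state.
- r.get_state(): the state, without advancing time (a new reading comes with each control period).
- viewer.capture(name): name is "side" or "top" or "wrist"; returns a dict with "img" (420x560x3 uint8, red, green, blue), "camera_matrix" (3x3 intrinsics, pixels), "R" (3x3) and "t" (3): a world point X has camera coordinates R X + t; the wrist camera has in their place "mount" (4x4, takes a point from camera to tool coordinates, whose origin is the TCP and whose axes are the flange's). Camera axes: x right, y down, z forward; pixel columns grow to the right and rows downward; lengths in m; the calibration is good to about 2 mm. A picture is of the moment at which its call begins: read the wrist's pose just before it. There is no depth.
- close_job(): hands the job in; it is judged then, once.
The state is a dict: "time_s": time; "joints": joint angles; "qd": joint speeds; "joint_torque": joint torques, N m; "tcp_pos": TCP position; "eef_rot": TCP orientation; "contact_force": force on the tool from outside, world axes, zero at the start; "moment": the same for the moment, N m; "gripper_width": finger opening in m; "gripper_force": force on a finger pad.
Only numpy, scipy, OpenCV 4.12 (cv2) and the standard library are available. Lean on these libraries where they do the work, as an engineer would, in place of code of your own. Each camera call takes 0.05 s, during which the arm holds its last target. There are 200 camera calls.

### The job

Lift the folded metal dust cover off the white reference tile, hang it straddling the steel rail and let go of it. Then take the square-headed colour probe out of the stand and hold its nose flat against the tile inside the printed ring, square to the sloping tile, pressing gently so that the sprung tile sinks about half its travel. Finish while still holding the probe there, and leave the round-headed electrode and everything else on the bench where they are.

Things in the scene. Friction and masses are not known exactly. Their poses are not given: they have to be found in the camera images.
- holder: fixed white tile holder on the bench, 80 mm long (x) by 52 mm wide (y). Origin: centre of its underside on the bench. Its top is a flat slope, 34 mm high at the -x end and 62 mm at the +x end (20 degrees; the slope looks towards its own -x and up). On the slope sits the round sprung tile.
- spot (a point): centre of the upper face of the round white ceramic tile (44 mm diameter, 6 mm thick) on the holder, about 64 mm above the bench; a thin dark printed ring of 28 mm inner diameter surrounds it. Its z axis is the outward normal of the tile (tilted 20 degrees from vertical), x runs up the slope. It moves with the tile.
- tile (a joint): how far the tile is pushed in along its normal, m: 0 at rest, 0.010 fully in. A spring pushes back with 0.4 N at 0 rising by 0.8 N per mm (8.4 N fully in, then a hard stop).
- cover: loose folded aluminium cover, inverted U, 0.11-0.21 kg, standing on the bench astride the holder. Origin: centre of underside. Walls 4 mm thick, 80 tall, 90 long (x), at y = +-29 to +-33 mm, about 3 mm off the holder; 9 mm outward foot lips (84 over all); x ends open. Roof z = 80 to 84 mm, on it a black grip tab 10 (y) x 44 (x), z = 84 to 118. Lift straight up 80 mm or more.
- cover_roof (a point): point on the cover: centre of the underside of its roof, 80 mm above the cover's origin; rests on the bar when hung. Axes as the cover's.
- rail: fixed stand with a horizontal steel bar along its y. Origin: on the bench under the middle of the bar.
- rail_mid (a point): middle of the bar's axis, 160 mm above the bench. The bar is 16 mm thick, runs along this point's y, and is clear for 85 mm or more each way from the middle, up to the posts. Hung, the cover has one wall on each side of the bar and its x along the bar.
- stand: fixed grey stand block 70 mm (x) by 160 mm (y) by 60 mm high with two round wells at y = +50 and -50 mm, 27.5 mm across and 50 mm deep. One holds the colour probe, the other the electrode; which is which varies. Origin: centre of its underside.
- probe: colour probe, loose, 0.15-0.29 kg, upright, nose down in a well. Origin: centre of the nose's flat end (10 mm above the bench in the well); z runs up the probe. Nose 16 mm across for 10 mm, then a 26 mm round steel barrel, z = 16 to 72 mm, then a white square-edged head, z = 70 to 132 mm, 44 (x) by 28 mm (y): grip it across y. It can turn about z in the well.
- electrode: the other instrument in the stand, to be left alone: same barrel and height, but a round white head 32 mm across. Origin: centre of its nose.
- beaker: loose glass beaker, 64 mm across, 75 mm tall, a bystander. Origin: centre of its underside.
- reagent: loose amber bottle, 60 mm across, 130 mm tall, a bystander. Origin: centre of its underside.
- jar: loose small white jar, 48 mm across, 50 mm tall, a bystander. Origin: centre of its underside.
- spatula: loose steel spatula about 170 mm long lying on the bench, a bystander.
- collar: loose steel ring 44 mm across, 14 mm high, a bystander. Origin: centre of its underside.
Mind the look-alikes: they are no part of the job. Leave any pink look-alike of the stand alone. What is shaped like the probe but red is not meant.

How it is judged (in metres and radians):
On the way, in this order (a step that is already met when the one before it is completed fails the run):
1. the cover hangs astride the rail, let go and at rest (horizontal distance between cover_roof and rail_mid below 0.06 m and x of cover_roof in the frame of rail_mid between -0.022 and 0.022 m and z of cover_roof in the frame of rail_mid between -0.005 and 0.02 m and angle between cover's own z axis and vertical below 0.45 rad and contact force between cover and rail above 0.4 N and contact force between cover and the fingers below 0.05 N and linear speed of cover below 0.05 m/s), for 0.3 s.
2. the colour probe is in the gripper, clear of the stand (contact force between probe and the fingers above 2 N and contact force between probe and stand below 0.05 N and z of probe in the frame of stand above 0.065 m), for 0.2 s.
At the end, for the whole second after the job is handed in: cover hangs free on the bar between its posts, bar within 22 mm of the roof's middle line, 60 mm of the bar's middle, tilt under 26 degrees, at rest; gripped probe clear of the stand, nose centre within 7 mm of the tile's, within 8 degrees of square, tile 2 to 8 mm in (1 to 9 N), still (all of step 1 and contact force between probe and the fingers above 2 N and contact force between probe and stand below 0.05 N and distance between probe and spot below 0.007 m and angle between the z axis of probe and the z axis of spot, either way round below 0.14 rad and value of joint tile between 0.002 and 0.008 m and contact force between probe and holder between 1 and 9 N and linear speed of probe below 0.02 m/s); the arm keeps its last pose, push and grip.
It fails at once if the probe is pressed hard (over 15 N) on the tile or its holder (contact force between probe and holder above 15 N).
It fails at once if the gripper or arm pushes on the tile or its holder (over 5 N) (contact force between any of the fingers, the arm and holder above 5 N).
It fails at once if the electrode is taken or displaced by more than 20 mm (distance of electrode from where it was at the start of the episode above 0.02 m).
It fails at once if a bystander is displaced by more than 30 mm (distance of any of beaker, reagent, jar, spatula, collar from where it was at the start of the episode above 0.03 m).
It also fails if it takes over 54 s, if anything falls off the work surface, if the arm or the gripper's body presses on something with over 40 N, if the wrist force passes 120 N, or if a joint passes its speed limit or range.

## Working session

There is one attempt and no reset: what is moved stays moved. The work goes in short steps, Python scripts to look and compute and a tool call to move; the robot and the scene stay as the last step left them, time stands still between calls to the robot, and variables do not carry over. Pictures are saved under pics/ and viewed, at most 13 in all, crops included, and the job is handed in when it is done.

Besides the shell and the picture viewer there is one more tool, called after "Request:" as name(argument=value, ...) on one line, values as JSON. arm_command: Moves the arm, as the interface text tells. Shifts and turns lie within -1 to 1; 1 stands for 0.5 m of shift or 90 degrees of turn. Its arguments: {"type":"object","properties":{"travel":{"type":"array"},"delta_rot":{"type":"array"},"grip":{"type":"number"},"newtons":{"type":"number"}},"required":["travel","delta_rot"]}

```bash
mkdir -p pics
cat > h.py <<'E'
import numpy as np,cv2
from plant import r,viewer
from scipy.spatial.transform import Rotation as Rot
def cap(n,f=None):
    s=r.get_state();c=viewer.capture(n)
    if n=="wrist":
        M=np.array(c["mount"]);Rt=Rot.from_euler("xyz",s["eef_rot"],degrees=True).as_matrix()
        Rwc=Rt@M[:3,:3];p=Rt@M[:3,3]+np.array(s["tcp_pos"])
        c["R"]=Rwc.T;c["t"]=-Rwc.T@p
    if f: cv2.imwrite("pics/"+f,c["img"][:,:,::-1])
    np.savez("pics/"+(f or n)+".npz",**{k:c[k] for k in("img","camera_matrix","R","t")})
    return c
def ray(c,uv):
    K,R,t=map(np.array,(c["camera_matrix"],c["R"],c["t"]))
    d=R.T@np.linalg.inv(K)@np.array([uv[0],uv[1],1.]);return -R.T@t.ravel(),d
def onz(c,uv,z):
    o,d=ray(c,uv);return o+d*(z-o[2])/d[2]
def proj(c,X):
    K,R,t=map(np.array,(c["camera_matrix"],c["R"],c["t"]))
    p=K@(R@np.array(X)+t.ravel());return p[:2]/p[2]
E
python3 - <<'E'
from h import *
s=r.get_state();print(s)
a=cap("top","top.png");b=cap("side","side.png");w=cap("wrist","wrist.png")
for c in(a,b,w):print(np.round(ray(c,(280,210)),3),np.array(c["camera_matrix"])[0,0])
E
```

```text
{'time_s': 0.0, 'joints': array([ 8.40591541e+01,  2.05920808e+01,  6.33287669e-01, -2.06612354e-02,
       -7.01371334e+01, -1.65067433e+01]), 'qd': array([-0.08204211,  0.03302439, -0.03834456,  0.01139256, -0.09191989,
        0.02016529]), 'joint_torque': array([ 1.37497897e-03, -5.82713807e+01,  2.93048555e+01,  6.99732408e+00,
        7.06541701e-03, -1.47426081e-04]), 'tcp_pos': array([0.25758542, 0.62340844, 0.24461   ]), 'eef_rot': array([ 1.79902508e+02, -8.63584522e-03, -2.24546182e+01]), 'contact_force': array([ 1.10851925, -0.12342125,  0.84453786]), 'moment': array([-0.02196379, -0.01911489, -0.05827395]), 'gripper_force': 0.0, 'gripper_width': 0.0875826717334653}
[[ 0.353 -0.025  1.439]
 [ 0.11  -0.002 -0.994]] 528.8667295568649
[[-0.422 -0.788  0.965]
 [ 0.64   0.503 -0.582]] 514.2839078233601
[[ 0.319  0.598  0.385]
 [-0.218  0.091 -0.972]] 304.8045365156703
```

View pics/top.png

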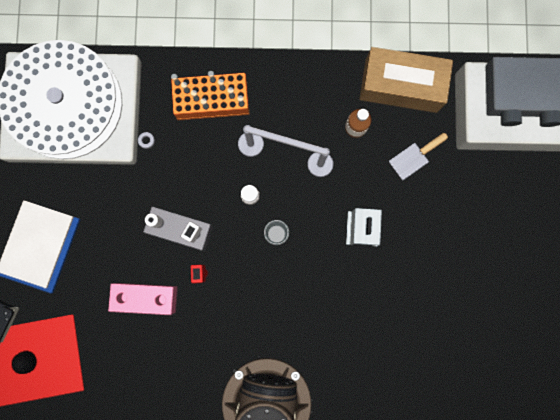

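View pics/side.png

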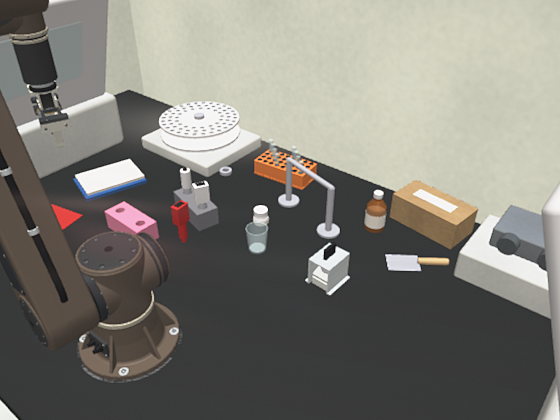

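The top view shows the cover at (367,227) with its tab at (369,227), and the rail from (248,130) to (325,154). The grey stand is at (177,228), with the square probe head at (190,231) and the round electrode at (151,220). The side view confirms this layout, with the tile's low side showing at the cover's near end, around (320,275).

Run:
```python
from h import *
c=dict(np.load("pics/top.png.npz"));im=c["img"]
for n,uv,z in[("tab",(369,227),.118),("railA",(248,130),.16),("railB",(325,154),.16),("probe",(190,231),.142),("el",(151,220),.142),("jar",(249,194),.05),("beaker",(276,232),.07),("stand",(177,228),.06)]:print(n,np.round(onz(c,uv,z),3))
def show(x0,x1,y0,y1,k):return cv2.resize(im[y0:y1,x0:x1,::-1],None,fx=k,fy=k,interpolation=cv2.INTER_CUBIC)
A=show(340,390,200,255,7);B=show(140,215,200,255,7)
C=np.hstack([A,B])[:, :875];cv2.imwrite("pics/z1.png",cv2.resize(C,(796,int(C.shape[0]*796/C.shape[1]))));print(C.shape)
```

```text
tab [ 0.46  -0.251  0.118]
railA [0.691 0.055 0.16 ]
railB [ 0.635 -0.136  0.16 ]
probe [0.44  0.192 0.142]
el [0.465 0.289 0.142]
jar [0.547 0.055 0.05 ]
beaker [ 0.446 -0.018  0.07 ]
stand [0.453 0.24  0.06 ]
(385, 875, 3)
```

View pics/z1.png

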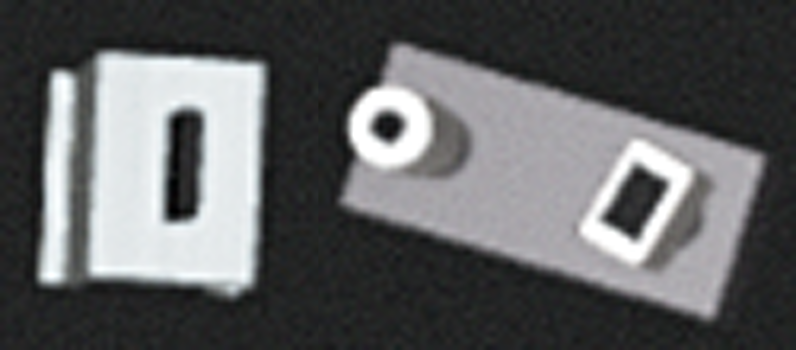

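The zoom shows the tab nearly vertical in the image, so the cover's x lies close to world x. The probe head's long axis is about 30° clockwise of vertical. I'll move above the cover through a safe via-point.

Request:
arm_command(travel=[[0.48,-0.84,0.12],[0.48,-0.84,0.12],[0.48,-0.84,0.12],[0.48,-0.84,0.12],[0.48,-0.84,0.12],[0.48,-0.84,0.12],[0.48,-0.84,0.12],[0.48,-0.84,0.12]], delta_rot=[[0,0,-0.889],[0,0,-0.889],[0,0,-0.889],[0,0,-0.889],[0,0,-0.889],[0,0,-0.889],[0,0,-0.889],[0,0,-0.889]], grip=1)

```text
time_s: 1.15
tcp_pos: [0.4984, 0.2016, 0.306]
eef_rot: [-180.0, 0.0, -102.7]
contact_force: [0.2, 0.3, 0.1]
gripper_width: 0.0877
gripper_force: 0.0
```

Run:
```python
from h import *
cap("wrist","w_stand.png")
```

Request:
arm_command(travel=[[-0.076,-0.908,0],[-0.076,-0.908,0],[-0.076,-0.908,0],[-0.076,-0.908,0],[-0.076,-0.908,0],[-0.076,-0.908,0],[-0.076,-0.908,0],[-0.076,-0.908,0],[-0.076,-0.908,0],[-0.076,-0.908,0]], delta_rot=[[0,0,-0.889],[0,0,-0.889],[0,0,-0.889],[0,0,-0.889],[0,0,-0.889],[0,0,-0.889],[0,0,-0.889],[0,0,-0.889],[0,0,-0.889],[0,0,-0.889]])

```text
time_s: 2.45
tcp_pos: [0.4597, -0.2497, 0.3054]
eef_rot: [180.0, -0.0, 177.6]
contact_force: [-0.0, 0.2, -0.4]
gripper_width: 0.0875
gripper_force: 0.0
```

Run:
```python
from h import *
c=cap("wrist","w_cover.png");print(proj(c,(.46,-.251,.118)))
s=np.load("pics/w_stand.png.npz");cc=cv2.imread("pics/w_stand.png")
o=np.hstack([c["img"][:,:,::-1],cc]);cv2.imwrite("pics/z2.png",cv2.resize(o,(800,300)))
```

```text
[280.16979174 198.0182677 ]
```

View pics/z2.png

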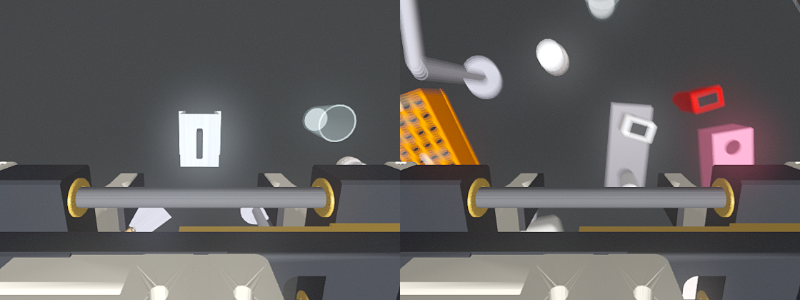

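The left (wrist) view shows the cover's roof at about (280,195) full-res with its dark tab inside. The right view shows the probe head at about (335,180) full-res on the grey stand, and the red decoy is elsewhere. Next I'll measure both with masks.

Run:
```python
from h import *
def ang(box):
    e=[box[1]-box[0],box[2]-box[1]];l=max(e,key=lambda v:np.hypot(*v[:2]));return np.degrees(np.arctan2(l[1],l[0]))%180,[round(float(np.hypot(*v[:2])),4) for v in e]
def rect(c,m,z,lab,hull=True):
    cs,_=cv2.findContours(m.astype(np.uint8),cv2.RETR_EXTERNAL,cv2.CHAIN_APPROX_NONE)
    for k in sorted(cs,key=cv2.contourArea)[::-1][:2]:
        if cv2.contourArea(k)<20:continue
        P=np.array([onz(c,p[0],z)[:2] for p in k]);rr=cv2.minAreaRect((P*1e4).astype(np.float32))
        b=cv2.boxPoints(rr)/1e4;print(lab,k[:,0].min(0),k[:,0].max(0),np.round(np.array(rr[0])/1e4,4),ang(b))
L=lambda f:dict(np.load(f"pics/{f}.npz"))
c=L("w_cover.png");im=c["img"].astype(int);g=im.sum(2)/3;win=np.zeros(g.shape,bool);win[145:235,240:320]=1
rect(c,(g>150)&win,.084,"roof")
win[:]=0;win[172:226,265:298]=1
rect(c,(g<110)&win,.118,"tab")
print(g[150:235:4,279].astype(int),g[200,245:315:3].astype(int))
t=L("top.png");g2=t["img"].mean(2);w2=np.zeros(g2.shape,bool);w2[205:250,355:392]=1
rect(t,(g2>140)&w2,.084,"roof_top"); w2[:]=0;w2[212:242,363:376]=1;rect(t,(g2<110)&w2,.118,"tab_top")
s=L("w_stand.png");g3=s["img"].mean(2)
w2[:]=0;w2[155:205,305:365]=1;w2[:]=0;w2[155:215,300:370]=1;rect(s,(g3>205)&w2,.142,"head")
w2[:]=0;w2[215:246,175:206]=1;rect(t,(g2>190)&w2,.142,"head_top")
w2[:]=0;w2[110:180,225:345]=1
m=(g2>110)&w2;ys,xs=np.where(m)
# bar centre line: for columns between posts, central row of topmost run
pts=[]
for u in range(262,312):
    v=np.where(m[:,u])[0]
    if len(v) and np.ptp(v)<12:pts.append(onz(t,(u,v.mean()),.162)[:2])
P=np.array(pts);vx,vy,x0,y0=cv2.fitLine((P*1e3).astype(np.float32),cv2.DIST_HUBER,0,.01,.01).ravel();print("bar",len(P),np.degrees(np.arctan2(vy,vx)),x0/1e3,y0/1e3, P[0],P[-1])
print(proj(t,(.663,-.04,.16)))
```

```text
roof [250 155] [309 233] [ 0.4634 -0.252 ] (np.float32(177.5265), [0.0955, 0.0699])
[107 110 103 251 251 251 251 254 112 135 135 134 135 133 132 131 127 125
 196 249 249 101] [111 112 252 249 248 252 251 252 253 252 148 133 135 250 253 252 246 250
 251 250 249 200 119 117]
roof_top [355 208] [381 245] [ 0.464  -0.2525] (np.float32(177.04568), [0.0926, 0.0674])
tab_top [366 217] [371 234] [ 0.4636 -0.2501] (np.float32(0.005525868), [0.0126, 0.043])
head [309 160] [357 199] [0.4428 0.1908] (np.float32(150.33034), [0.0452, 0.0305])
head_top [181 222] [198 241] [0.4393 0.194 ] (np.float32(150.97162), [0.0439, 0.0284])
bar 44 74.53069 0.66797566 -0.037755653 [0.68270804 0.01549972] [ 0.6533752  -0.09094457]
[286.35677187 141.96127946]
```

Request:
arm_command(travel=[[0.006,-0.004,-0.1],[0.006,-0.004,-0.2],[0.006,-0.004,-0.3],[0.006,-0.004,-0.37],[0.006,-0.004,-0.394],[0.006,-0.004,-0.394],[0.006,-0.004,-0.394]], delta_rot=[[0,0,0],[0,0,0],[0,0,0],[0,0,0],[0,0,0],[0,0,0],[0,0,0]])

```text
time_s: 3.38
tcp_pos: [0.464, -0.2521, 0.1102]
eef_rot: [-180.0, 0.1, 177.6]
contact_force: [0.4, -0.0, -0.3]
gripper_width: 0.0879
gripper_force: 0.0
```

Request:
arm_command(travel=[[0,0,0],[0,0,0],[0,0,0],[0,0,0],[0,0,0],[0,0,0]], delta_rot=[[0,0,0],[0,0,0],[0,0,0],[0,0,0],[0,0,0],[0,0,0]], grip=0, newtons=30)

```text
time_s: 4.12
tcp_pos: [0.4627, -0.2522, 0.1085]
eef_rot: [180.0, -0.0, 177.5]
contact_force: [-0.3, 0.4, -0.6]
gripper_width: 0.0332
gripper_force: 0.0
```

Request:
arm_command(travel=[[0,0,0],[0,0,0],[0,0,0],[0,0,0],[0,0,0]], delta_rot=[[0,0,0],[0,0,0],[0,0,0],[0,0,0],[0,0,0]])

```text
time_s: 4.75
tcp_pos: [0.4627, -0.2521, 0.1085]
eef_rot: [180.0, -0.0, 177.5]
contact_force: [-0.6, 0.1, -0.1]
gripper_width: 0.01
gripper_force: 30.0
```

Request:
arm_command(travel=[[0,0,0.03],[0,0,0.1],[0,0,0.2],[0,0,0.3],[0,0,0.38],[0,0,0.42],[0,0,0.42],[0,0,0.42]], delta_rot=[[0,0,0],[0,0,0],[0,0,0],[0,0,0],[0,0,0],[0,0,0],[0,0,0],[0,0,0]])

```text
time_s: 5.75
tcp_pos: [0.4622, -0.2519, 0.318]
eef_rot: [180.0, -0.0, 177.5]
contact_force: [-0.1, -0.6, -2.3]
gripper_width: 0.0103
gripper_force: 30.0
```

Run:
```python
from h import *
c=cap("wrist","w_lift.png");s=cap("side","s_lift.png");t=cap("top","t_lift.png")
cv2.imwrite("pics/z3.png",cv2.resize(np.hstack([c["img"],s["img"]])[:,:,::-1],(800,300)))
```

```text
(no output)
```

View pics/z3.png

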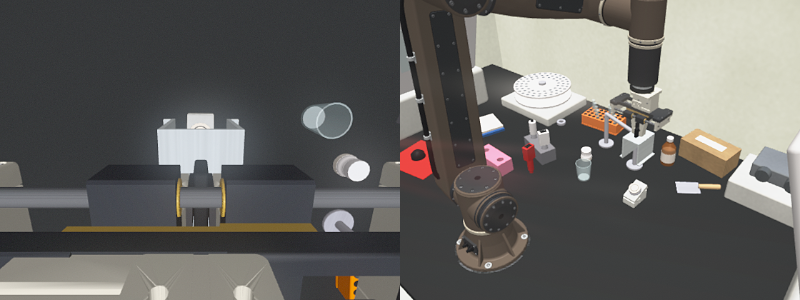

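The cover is held level and lifted clear: wrist view shows it at about (280,210), and the side view shows the tile holder uncovered at (885-560,270). Next I carry it over the bar.

Request:
arm_command(travel=[[0.05,0.05,0],[0.1,0.1,0],[0.15,0.16,0],[0.2,0.21,0],[0.25,0.26,0],[0.3,0.32,0],[0.35,0.37,0],[0.4,0.42,0],[0.406,0.424,0],[0.406,0.424,0],[0.406,0.424,0]], delta_rot=[[0,0,0.1],[0,0,0.2],[0,0,0.3],[0,0,0.41],[0,0,0.52],[0,0,0.63],[0,0,0.74],[0,0,0.84],[0,0,0.853],[0,0,0.853],[0,0,0.853]])

```text
time_s: 7.28
tcp_pos: [0.6652, -0.0409, 0.3185]
eef_rot: [180.0, -0.0, -105.8]
contact_force: [-1.1, -0.4, -1.0]
gripper_width: 0.0098
gripper_force: 30.0
```

Run:
```python
from h import *
print(r.get_state()["tcp_pos"])
c=cap("wrist","w_rail.png");s=cap("side","s_rail.png");t=cap("top")
cv2.imwrite("pics/z4.png",cv2.resize(np.hstack([c["img"],s["img"]])[:,:,::-1],(800,300)))
for X in[(.666,-.04,.16),(.691,.055,.16),(.635,-.136,.16)]:print(proj(s,X),proj(c,X))
# holder tile in top view
g=t["img"].mean(2);w=np.zeros(g.shape,bool);w[195:260,335:400]=1
ys,xs=np.where((g>120)&w);print(len(xs),xs.min(),xs.max(),ys.min(),ys.max())
```

```text
[ 0.66521178 -0.04085601  0.31851121]
[308.3011051 172.7445549] [280.70767639 205.18547113]
[288.24019353 159.5274051 ] [282.45211074 293.72677186]
[329.23882312 188.13215072] [284.62309979  98.49575577]
669 353 376 210 243
```

View pics/z4.png

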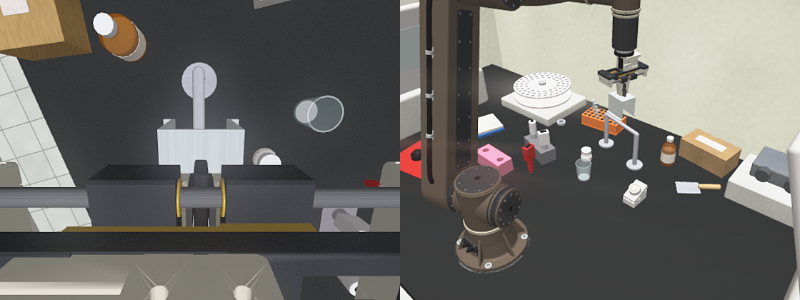

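The cover at (280,210) is centred over the bar (column ~279, post top at (279,95)), aligned with it. Lowering.

Request:
arm_command(travel=[[0,0,-0.06],[0,0,-0.12],[0,0,-0.18],[0,0,-0.22],[0,0,-0.238],[0,0,-0.242],[0,0,-0.242]], delta_rot=[[0,0,0],[0,0,0],[0,0,0],[0,0,0],[0,0,0],[0,0,0],[0,0,0]])

```text
time_s: 8.3
tcp_pos: [0.6662, -0.0402, 0.1985]
eef_rot: [-179.9, 0.0, -105.7]
contact_force: [0.0, 0.0, -0.6]
gripper_width: 0.0103
gripper_force: 30.0
```

Request:
arm_command(travel=[[0,0,-0.002],[0,0,-0.002],[0,0,-0.002],[0,0,-0.002],[0,0,-0.002],[0,0,-0.002]], delta_rot=[[0,0,0],[0,0,0],[0,0,0],[0,0,0],[0,0,0],[0,0,0]], grip=0.7)

```text
time_s: 9.05
tcp_pos: [0.6658, -0.0402, 0.1966]
eef_rot: [180.0, -0.0, -105.7]
contact_force: [0.5, 0.5, -0.2]
gripper_width: 0.0599
gripper_force: 0.0
```

Request:
arm_command(travel=[[0,0,0.04],[0,0,0.1],[0,0,0.2],[0,0,0.26],[0,0,0.26],[0,0,0.26]], delta_rot=[[0,0,0],[0,0,0],[0,0,0],[0,0,0],[0,0,0],[0,0,0]])

```text
time_s: 9.8
tcp_pos: [0.6654, -0.0401, 0.3258]
eef_rot: [179.9, 0.0, -105.7]
contact_force: [-0.2, 0.1, 0.1]
gripper_width: 0.0611
gripper_force: 0.0
```

Run:
```python
from h import *
print(r.get_state()["tcp_pos"])
c=cap("wrist","w_hung.png");s=cap("side","s_hung.png")
sc=cv2.resize(s["img"][100:240,240:380],(420,420),interpolation=cv2.INTER_CUBIC)
cv2.imwrite("pics/z5.png",cv2.resize(np.hstack([c["img"],sc])[:,:,::-1],(800,343)))
```

```text
[ 0.66539589 -0.0400918   0.32578902]
```

View pics/z5.png

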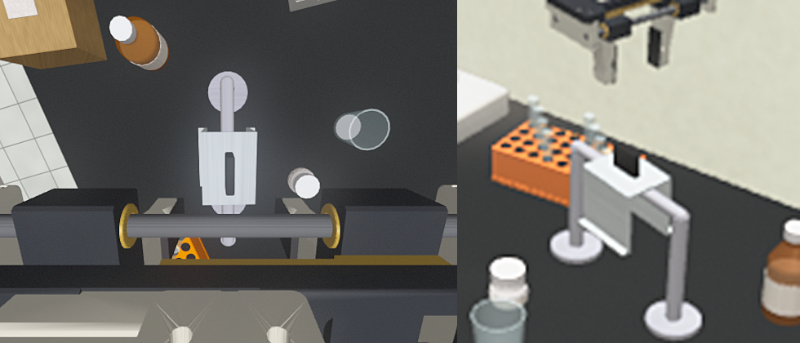

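The cover hangs astride the bar near its middle: roof at about (278,205) full-res in the wrist view, near level, fingers clear. Next I look at the bare holder from close by.

Request:
arm_command(travel=[[-0.1,-0.1,0],[-0.2,-0.21,0],[-0.3,-0.31,-0.05],[-0.38,-0.4,-0.1],[-0.406,-0.424,-0.132],[-0.406,-0.424,-0.132],[-0.406,-0.424,-0.132]], delta_rot=[[0,0,0],[0,0,0],[0,0,0],[0,0,0],[0,0,0],[0,0,0],[0,0,0]], grip=1)

```text
time_s: 10.78
tcp_pos: [0.4628, -0.2524, 0.2603]
eef_rot: [180.0, -0.0, -105.7]
contact_force: [0.8, 0.4, 0.2]
gripper_width: 0.0875
gripper_force: 0.0
```

Run:
```python
from h import *
s=r.get_state();print(s["tcp_pos"],s["eef_rot"])
c=cap("wrist","w_tile.png");t=cap("top","t_tile.png");print(proj(c,(.463,-.252,.064)))
A=c["img"][120:240,210:350];cv2.imwrite("pics/z6.png",cv2.resize(A[:,:,::-1],None,fx=5,fy=5,interpolation=cv2.INTER_CUBIC))
```

```text
[ 0.46275571 -0.25244099  0.26033804] [ 1.79974033e+02 -1.78165151e-02 -1.05740308e+02]
[281.04183457 197.32015681]
```

View pics/z6.png

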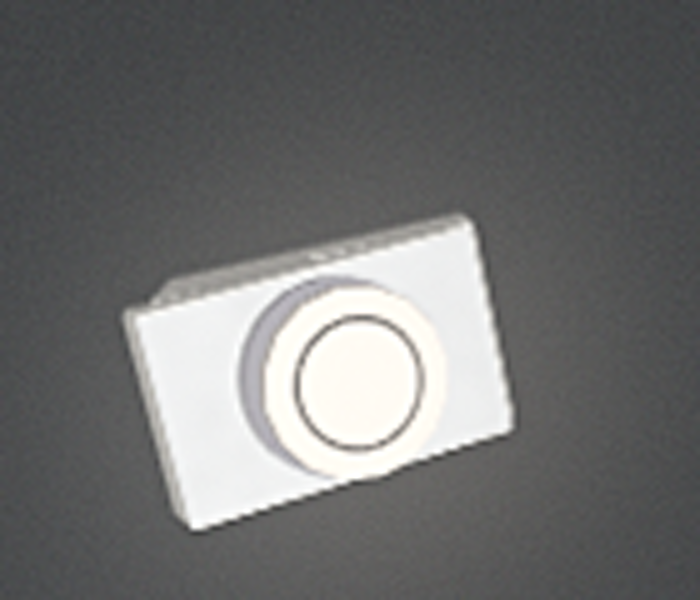

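The holder is viewed clean: ring centre at (282,196.6), corners at about (236,182), (305,163.6), (312.6,206), (247.6,226). The left end looks longer, so likely the high one; I'll check this by ray casting.

Run:
```python
from h import *
L=lambda f:dict(np.load(f"pics/{f}.npz"))
c=L("w_tile.png");q=[(236,182.2),(247.6,226),(305,163.6),(312.6,206)]
for zl,zr in((.062,.034),(.034,.062)):
    P=[onz(c,q[0],zl),onz(c,q[1],zl),onz(c,q[2],zr),onz(c,q[3],zr)]
    n=lambda a,b:round(float(np.linalg.norm((P[a]-P[b])[:2])),4)
    hi=(P[0]+P[1])/2;lo=(P[2]+P[3])/2
    d=hi-lo;print(zl,"widths",n(0,1),n(2,3),"len",n(0,2),n(1,3),"ctr",(hi+lo)/2,"left-right yaw",np.degrees(np.arctan2(d[1],d[0])))
# ring ellipse: dark thin pixels inside tile
g=c["img"].mean(2);w=np.zeros(g.shape,bool);w[182:211,268:296]=1
m=((g<210)&w).astype(np.uint8);k=cv2.findContours(m,cv2.RETR_LIST,cv2.CHAIN_APPROX_NONE)[0]
p=np.argwhere(m)[:,::-1].astype(np.float32);e=cv2.fitEllipse(p);print(len(p),e,onz(c,e[0],.064))
t=L("t_tile.png");
for f in("s_rail.png",):
    s=L(f)
    for hiend in(1,-1):
        print(hiend,np.round(proj(s,(.463,-.252,.064))))
A=s["img"][220:320,270:390,::-1];cv2.imwrite("pics/z7.png",cv2.resize(A,None,fx=5,fy=5,interpolation=cv2.INTER_CUBIC))
```

```text
0.062 widths 0.0523 0.0528 len 0.0809 0.0795 ctr [ 0.46811651 -0.25362426  0.048     ] left-right yaw -3.007573748256199
0.034 widths 0.0566 0.0488 len 0.0844 0.0841 ctr [ 0.47137672 -0.25359344  0.048     ] left-right yaw 3.9231639598940355
127 ((281.0562744140625, 196.04962158203125), (25.267723083496094, 26.847476959228516), 162.58616638183594) [ 0.46258997 -0.2533924   0.064     ]
1 [327. 261.]
-1 [327. 261.]
```

View pics/z7.png

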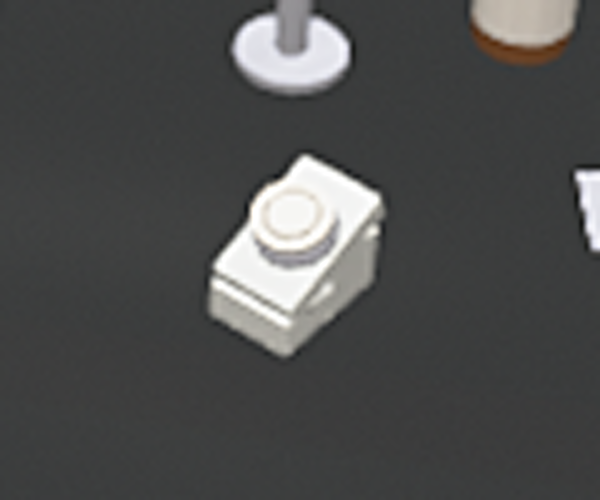

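The side view settles it: the tile's low end faces the robot and the high end is at world +x, with holder yaw about -2.7°. Next stop is above the probe.

Request:
arm_command(travel=[[-0.005,0.1,0.04],[-0.01,0.2,0.04],[-0.02,0.3,0.04],[-0.025,0.4,0.04],[-0.03,0.5,0.04],[-0.04,0.6,0.04],[-0.044,0.7,0.04],[-0.044,0.8,0.04],[-0.044,0.889,0.04],[-0.044,0.889,0.04],[-0.044,0.889,0.04]], delta_rot=[[0,0,0.09],[0,0,0.18],[0,0,0.27],[0,0,0.36],[0,0,0.46],[0,0,0.56],[0,0,0.66],[0,0,0.76],[0,0,0.847],[0,0,0.847],[0,0,0.847]], grip=0.8)

```text
time_s: 12.25
tcp_pos: [0.4406, 0.1931, 0.2806]
eef_rot: [180.0, 0.0, -29.4]
contact_force: [-0.4, 0.2, 0.2]
gripper_width: 0.0702
gripper_force: 0.0
```

Run:
```python
from h import *
s=r.get_state();print(s["tcp_pos"],s["eef_rot"])
c=cap("wrist","w_probe.png");u=proj(c,(.441,.1925,.142));print(u,proj(c,(.465,.289,.142)))
x,y=int(u[0]),int(u[1]);A=c["img"][max(0,y-60):y+60,x-70:x+70];print(x,y)
cv2.imwrite("pics/z8.png",cv2.resize(A[:,:,::-1],None,fx=5,fy=5,interpolation=cv2.INTER_CUBIC))
```

```text
[0.44056286 0.19310336 0.28057512] [ 1.79985975e+02  2.32627586e-03 -2.94131608e+01]
[280.74102449 208.06354208] [180.9075346  235.01729511]
280 208
```

View pics/z8.png

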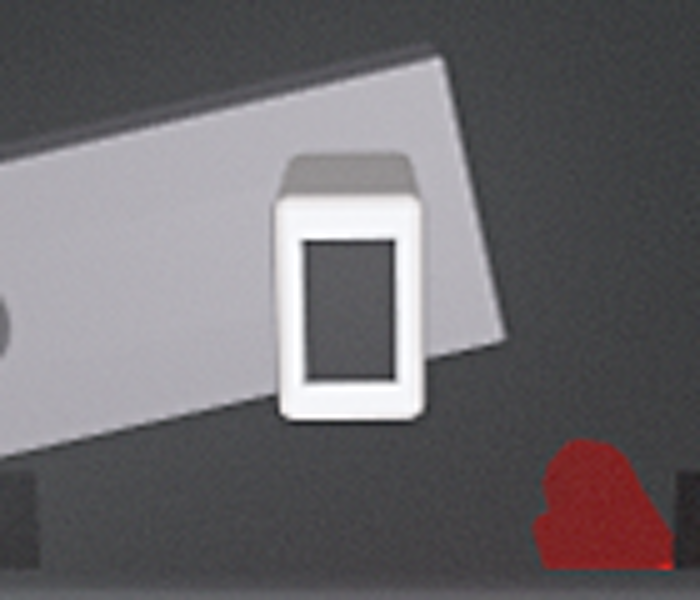

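The head is square to the jaws: top face centre at about (280,209.6) full-res, sides parallel to the image axes; the red decoy is clear of the finger path. I'll compute the small correction.

Run:
```python
from h import *
c=dict(np.load("pics/w_probe.png.npz"));print(onz(c,(280,209.6),.142))
a=onz(c,(276/5+210,421/5+148),.142);b=onz(c,(276/5+210,195/5+148),.142);print(np.linalg.norm(a-b))
t=dict(np.load("pics/t_tile.png.npz"));g=t["img"][195:255,340:395].mean(2);print(proj(t,(.4625,-.2533,.064)))
```

```text
[0.44005058 0.19383616 0.142     ]
0.04372691946660171
[366.19272435 227.59730823]
```

Request:
arm_command(travel=[[0,0,-0.1],[0,0,-0.2],[0,0,-0.28],[0,0,-0.32],[0,0,-0.33],[0,0,-0.33]], delta_rot=[[0,0,0],[0,0,0],[0,0,0],[0,0,0],[0,0,0],[0,0,0]])

```text
time_s: 13.05
tcp_pos: [0.4412, 0.1921, 0.1161]
eef_rot: [-180.0, -0.0, -29.5]
contact_force: [0.0, -0.4, 0.2]
gripper_width: 0.07
gripper_force: 0.0
```

Request:
arm_command(travel=[[0,0,0],[0,0,0],[0,0,0],[0,0,0],[0,0,0],[0,0,0],[0,0,0],[0,0,0]], delta_rot=[[0,0,0],[0,0,0],[0,0,0],[0,0,0],[0,0,0],[0,0,0],[0,0,0],[0,0,0]], grip=0, newtons=40)

```text
time_s: 14.05
tcp_pos: [0.4412, 0.1929, 0.1158]
eef_rot: [-179.9, -0.0, -29.5]
contact_force: [1.9, 3.0, -0.9]
gripper_width: 0.0277
gripper_force: 39.9
```

Request:
arm_command(travel=[[0,0,0.02],[0,0,0.06],[0,0,0.12],[0,0,0.2],[0,0,0.3],[0,0,0.36],[0,0,0.36],[0,0,0.36]], delta_rot=[[0,0,0],[0,0,0],[0,0,0],[0,0,0],[0,0,0],[0,0,0],[0,0,0],[0,0,0]])

```text
time_s: 15.05
tcp_pos: [0.4397, 0.1915, 0.2942]
eef_rot: [179.9, 0.1, -29.5]
contact_force: [-0.1, -0.3, -2.2]
gripper_width: 0.028
gripper_force: 39.9
```

Run:
```python
from h import *
c=cap("wrist","w_held.png");s=cap("side","s_held.png")
n=r.get_state();print(n["tcp_pos"],n["eef_rot"]);p=n["tcp_pos"]
u=proj(s,(p[0],p[1],p[2]-.105));print(u);x,y=u.astype(int)
sc=cv2.resize(s["img"][y-70:y+40,x-55:x+55],(420,420),interpolation=cv2.INTER_CUBIC)
cv2.imwrite("pics/z9.png",cv2.resize(np.hstack([c["img"],sc])[:,:,::-1],(800,343)));print(x,y)
```

```text
[0.43990394 0.19160283 0.29392874] [ 1.79818958e+02  7.21434488e-02 -2.94809018e+01]
[198.60958412 169.96735329]
198 169
```

View pics/z9.png

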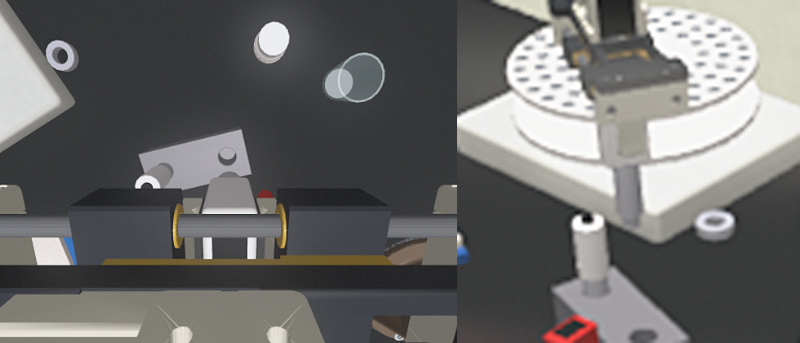

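The probe is held straight in the jaws (nose at about (198,172) in the side view, predicted (199,170)). The electrode is still in its well and the emptied well shows at (278,190) in the wrist view. Next I carry and tilt.

Request:
arm_command(travel=[[-0.004,-0.09,0.02],[-0.008,-0.18,0.02],[-0.012,-0.28,0.02],[-0.016,-0.38,0.02],[-0.02,-0.48,0.02],[-0.024,-0.58,0.02],[-0.028,-0.68,0.02],[-0.032,-0.78,0.02],[-0.038,-0.86,0.01],[-0.038,-0.889,0],[-0.038,-0.889,0],[-0.038,-0.889,0]], delta_rot=[[0,0,0],[0,0,0],[0,-0.02,0],[-0.002,-0.05,0],[-0.004,-0.09,0],[-0.006,-0.13,0],[-0.008,-0.17,0],[-0.01,-0.21,0],[-0.0105,-0.222,0],[-0.0105,-0.222,0],[-0.0105,-0.222,0],[-0.0105,-0.222,0]])

```text
time_s: 16.65
tcp_pos: [0.4214, -0.2519, 0.2948]
eef_rot: [-170.7, -17.7, -30.9]
contact_force: [-0.6, -1.0, -1.7]
gripper_width: 0.0276
gripper_force: 40.0
```

```bash
cat > n.py <<'E'
from h import *
def nose(h=.106):
    n=r.get_state();R=Rot.from_euler("xyz",n["eef_rot"],degrees=True).as_matrix()
    S=np.array([.4625,-.2533,.064]);N=np.array([-.3416,.0161,.9397])
    p=n["tcp_pos"]+R[:,2]*h;d=p-S
    print("t",n["time_s"],"tcp",n["tcp_pos"],"nose-spot",d,"along n",d@N,"lateral",d-(d@N)*N,"tilt",np.degrees(np.arccos(-R[:,2]@N)),"F.n",n["contact_force"]@N,n["contact_force"],"j",n["joints"])
E
python3 -c "from n import *;nose()"
```

```text
t 16.65 tcp [ 0.42136192 -0.25186665  0.29479136] nose-spot [-0.00509453 -0.00024759  0.13112172] along n 0.12495138322164655 lateral [ 0.03758886 -0.00225931  0.0137049 ] tilt 0.23615653843787504 F.n -1.4221834426897009 [-0.63117386 -0.95447557 -1.72653547] j [ -9.82099163  -9.4130921  -28.30013396  -3.10831172 -51.3954333
  71.85634645]
```

Request:
arm_command(travel=[[0.002,0,-0.08],[0.004,0,-0.16],[0.006,0,-0.22],[0.006,0,-0.243],[0.006,0,-0.247],[0.006,0,-0.247],[0.006,0,-0.247]], delta_rot=[[0,0,0],[0,0,0],[0,0,0],[0,0,0],[0,0,0],[0,0,0],[0,0,0]])

```text
time_s: 17.52
tcp_pos: [0.4254, -0.2523, 0.1733]
eef_rot: [-170.7, -17.9, -30.9]
contact_force: [-0.6, -0.1, -2.0]
gripper_width: 0.0279
gripper_force: 40.0
```

Run:
```python
from n import *
nose();s=cap("side","s_pre.png");c=cap("wrist","w_pre.png");t=cap("top","t_pre.png")
A=cv2.resize(s["img"][205:295,282:372],(420,420),interpolation=cv2.INTER_CUBIC)
cv2.imwrite("pics/z10.png",np.hstack([cv2.resize(A,(400,400)),cv2.resize(c["img"],(400,300))[:,:] if 0 else cv2.copyMakeBorder(cv2.resize(c["img"],(400,300)),0,100,0,0,cv2.BORDER_CONSTANT)])[:,:,::-1])
print("spot",proj(s,(.4625,-.2533,.064)))
```

```text
t 17.525 tcp [ 0.42543839 -0.25227691  0.17329056] nose-spot [-0.00064468 -0.00073401  0.00975805] along n 0.009378048103545145 lateral [ 0.00255886 -0.00088499  0.0009455 ] tilt 0.24778304693643885 F.n -1.6755842335577809 [-0.59431324 -0.07703719 -1.99783052] j [ -9.81364763  -2.16329514 -38.96745174  -4.4112542  -33.29582339
  73.62539625]
spot [327.53199199 261.76712555]
```

View pics/z10.png

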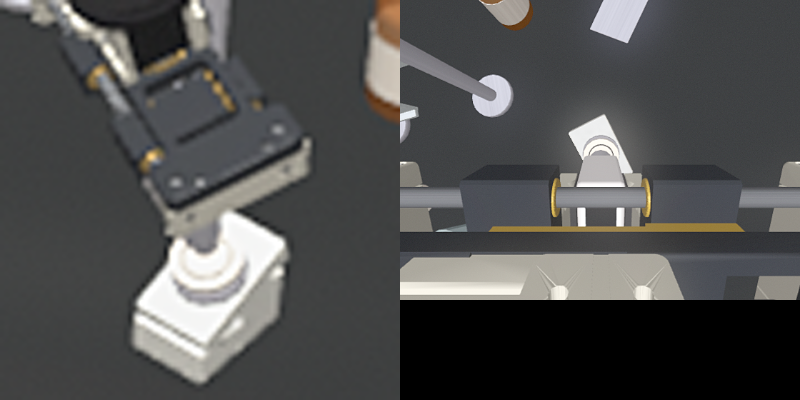

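The nose hovers over the tile: nose at about (205,240) in the side crop, above the ring centre (207,265), and the probe axis is along the tile's normal. Pressing in stages along the normal.

Request:
arm_command(travel=[[0.002,0,-0.006],[0.004,0,-0.011],[0.006,0,-0.017],[0.006,0,-0.017],[0.006,0,-0.017]], delta_rot=[[0,0,0],[0,0,0],[0,0,0],[0,0,0],[0,0,0]])

```text
time_s: 18.3
tcp_pos: [0.4277, -0.2522, 0.1635]
eef_rot: [-170.7, -17.8, -30.9]
contact_force: [-0.2, -0.8, -1.4]
gripper_width: 0.0279
gripper_force: 40.0
```

```bash
python3 -c "
from n import *
for i in range(6): nose();viewer.capture('top')" | grep -v '^ '
```

```text
t 18.3 tcp [ 0.42768687 -0.25218387  0.16349772] nose-spot [ 0.00137335 -0.00059542 -0.00011959] along n -0.0005911039373746635 lateral [ 0.00117143 -0.0005859   0.00043587] tilt 0.215885309575756 F.n -1.2912039851188295 [-0.23945945 -0.78323467 -1.44768889] j [ -9.74305429  -1.13348474 -39.4522224   -4.54114277 -31.91636071
t 18.35 tcp [ 0.42769976 -0.25218578  0.16354654] nose-spot [ 1.39589697e-03 -5.99321775e-04 -6.72297519e-05] along n -0.0005496632825507607 lateral [ 0.00120813 -0.00059047  0.00044929] tilt 0.2156270542560354 F.n -1.852348562498317 [ 0.48946762  0.35195204 -1.79931132] j [ -9.74279711  -1.13854428 -39.45137914  -4.54061651 -31.9165727
t 18.4 tcp [ 0.42768776 -0.25217881  0.16356044] nose-spot [ 1.39035285e-03 -5.90755877e-04 -5.10114164e-05] along n -0.0005323911318337678 lateral [ 0.00120849 -0.00058218  0.00044928] tilt 0.21551035386879772 F.n -1.586148252150754 [-0.74348771  0.70925194 -1.97035502] j [ -9.74364516  -1.14207255 -39.45237893  -4.54399989 -31.91572559
t 18.45 tcp [ 0.42765722 -0.25219001  0.1635663 ] nose-spot [ 1.36419859e-03 -6.03299122e-04 -
[... 228 characters left out ...]
2035  -31.91394498
t 18.5 tcp [ 0.42766639 -0.25216447  0.16357012] nose-spot [ 1.37494608e-03 -5.75633405e-04 -3.91783808e-05] along n -0.0005157652015621263 lateral [ 0.00119876 -0.00056733  0.00044549] tilt 0.21546624302054343 F.n -1.6372723985105193 [-0.45120477  0.87444885 -1.92133934] j [ -9.74296487  -1.14667099 -39.4557385   -4.54564597 -31.91367584
t 18.55 tcp [ 0.42767702 -0.25216082  0.1635726 ] nose-spot [ 1.39089198e-03 -5.72114815e-04 -3.47697671e-05] along n -0.0005170128984936811 lateral [ 0.00121428 -0.00056379  0.00045107] tilt 0.21547832178796633 F.n -1.460306236571559 [-0.5336218  -1.39858434 -1.72403345] j [ -9.74254178  -1.14725758 -39.45656766  -4.54658252 -31.91041419
```

Request:
arm_command(travel=[[0.001,0,-0.003],[0.002,0,-0.006],[0.003,0,-0.008],[0.003,0,-0.01],[0.003,0,-0.01],[0.003,0,-0.01]], delta_rot=[[0,0,0],[0,0,0],[0,0,0],[0,0,0],[0,0,0],[0,0,0]])

```text
time_s: 19.35
tcp_pos: [0.4295, -0.2522, 0.1588]
eef_rot: [-170.7, -17.8, -30.9]
contact_force: [-2.0, 0.4, 1.7]
gripper_width: 0.0278
gripper_force: 40.0
```

```bash
cat >> n.py <<'E'
def avg(k=16):
    N=np.array([-.3416,.0161,.9397]);F=[];
    for i in range(k): F.append(r.get_state()["contact_force"]);viewer.capture("top")
    print("F mean",np.mean(F,0),"F.n",np.mean(F,0)@N,"sd",np.std(F,0))
E
python3 -c "
from n import *
avg();nose()"
```

```text
F mean [-1.23727278 -0.20733143  2.26965814] F.n 2.552112099055557 sd [0.50066336 0.3538728  0.48772996]
t 20.15 tcp [ 0.42938508 -0.25220093  0.15864086] nose-spot [ 0.0031291  -0.00062043 -0.0049554 ] along n -0.005735477588137001 lateral [ 0.00116986 -0.00052809  0.00043423] tilt 0.21646098828744625 F.n 2.5800642363349007 [-1.01144192  0.09683012  2.37628681] j [ -9.7026953   -0.59716181 -39.69673309  -4.62322534 -31.10227574
  73.77705973]
```

Run:
```python
from h import *
from plant import close_job
a=np.load("pics/s_hung.png.npz")["img"].astype(int);s=cap("side","s_end.png");b=s["img"].astype(int)
u,v=proj(s,(.666,-.04,.168)).astype(int);d=np.abs(a-b)[v-25:v+45,u-30:u+25].mean(2);print("moved px near cover",(d>50).sum(),u,v)
n=r.get_state();print(n["gripper_force"],n["qd"])
if (d>50).sum()<40: print(close_job())
```

```text
moved px near cover 2091 308 170
39.95657801628113 [ 0.03767701 -0.07462823  0.00735717  0.03341322 -0.03838864 -0.0151281 ]
```

Run:
```python
from h import *
L=lambda f:np.load(f"pics/{f}.npz")["img"].astype(int)
def df(a,b,u,v):return (np.abs(a-b)[v-25:v+25,u-30:u+30].mean(2)>50).sum()
print("side hung/held",df(L("s_hung.png"),L("s_held.png"),308,170))
t=cap("top","t_end.png");u,v=proj(t,(.666,-.04,.172)).astype(int)
print("top tile/end",df(L("t_tile.png"),t["img"].astype(int),u,v),"tile/pre",df(L("t_tile.png"),L("t_pre.png"),u,v),u,v)
```

```text
side hung/held 0
top tile/end 431 tile/pre 422 286 139
```

```bash
python3 -c "
from plant import close_job
print(close_job())"
```

```text
the job is handed in; nothing more can be done
None
```

I've handed the job in, result not reported: the cover was hung on the rail and let go, and the probe is held square on the tile, pressed in about 5 mm with about 4 N, though my last camera check of the cover was before the final press because the arm then blocked the view.

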